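Hold a mill blank in the V cradle for sawing

TASK

Take the thick turned blank from the rack and lay it in the two V-blocks of the sawing cradle, its plain end butted up against the stop and the end with the small spigot pointing away from it. Finish while holding it there, ready for the saw: do not let go, keep pushing it down firmly so that it bears on both sides of the V along its length, with the gripper over the open gap between the two V-blocks, clear of the saw slot. Leave the thin spindle, the saw, the finished mill and the gouge where they are.

Things in the scene. Friction and masses are not known exactly. Their poses are not given: they have to be found in the camera images.
- blank_mid (a point): Middle, on the axis, of the thick pale blank: a round bar 50 mm in diameter, 210 mm long, about 0.3 kg, plus a spigot 34 mm across and 10 mm long on one end. y axis along the bar, towards the spigot. Starts lying level in one of the rack's two notch pairs (which one varies), axis 65 mm above the bench and along the rack's y axis, spigot towards the rack's +y.
- blank_plain_end (a point): Centre of the blank's flat plain end, on the axis, 105 mm from the middle (the blank's -y end). This end goes against the stop.
- blank_spigot_end (a point): Point on the blank's axis at the shoulder where the spigot begins, 105 mm from the middle (the blank's +y end).
- spindle_mid (a point): Middle of the thin spindle, on its axis: a round bar 32 mm in diameter and 240 mm long without a spigot, lying in the rack's other pair of notches, its axis 53 mm above the bench and 120 mm from the blank's. To be left where it is.
- rack: Wooden rack, fixed: board 250 x 180 x 12 mm with two upright rails 18 mm thick, 52 mm high above the bench. Rails run along the rack's x axis at y = -75 and +75 mm (132 mm clear between them, down to the board); each has a V notch, 22 mm deep, at x = -60 and at x = +60 mm. Origin: centre of the underside; y axis along the bars.
- cradle: Sawing cradle, fixed: base 150 x 260 x 18 mm carrying two V-blocks in line along its y axis, 92 mm wide, 56 mm high above the bench, with a 90-degree V open upwards (60 mm wide at the top, root 26 mm above the bench). First block y = -105 (at the stop) to -25 mm, second y = 45 to 95 mm. Stop: board at the -y end, 92 mm wide, 78 mm high. Origin: under the V's centre line, on the bench.
- cheek_near: The -x side of the V (of both blocks) in the cradle's frame; same origin and axes as the cradle. The seated blank touches it along a line.
- cheek_far: The +x side of the V (of both blocks) in the cradle's frame; same origin and axes as the cradle. The seated blank touches it along a line.
- seat (a point): Where the middle of the blank lies when fully seated in the V, plain end against the stop: on the V's centre line, 61 mm above the bench, 105 mm from the stop face. Axes as the cradle's: y along the V, away from the stop. A firm hand pushes the blank down here with 15 to 20 N; a push of a few newtons is too light.
- stop_face (a point): Point on the stop's face at the height of the seated blank's axis. The face looks to the cradle's +y.
- saw_slot (a point): Top of the 4 mm wide saw slot, across the first V-block, 60 mm from the stop face.
- saw: Tenon saw lying flat, about 380 mm long, 90 mm wide. To be left where it is. Origin: on the bench below its mid-length.
- mill: Finished turned pepper mill standing upright, 62 mm wide at the foot, 200 mm tall. To be left where it is. Origin: centre of its foot.
- gouge: Turning gouge lying on the bench, 460 mm long. To be left where it is. Origin: on the bench under the brass ferrule.
- open_gap (a point): Centre of the open gap between the two V-blocks, on the seated blank's axis, 61 mm above the bench. The gap is 70 mm long along the V (cradle y = -25 to 45 mm); only the 18 mm base lies below it.
There are look-alikes about, which are no part of the job. What is shaped like the part that bears blank_mid but pink or red is not meant.

How it is judged:
By the outcome, as a careful person would: the job done as asked, in the order asked, and still so for the second after the job is handed in, while the arm keeps its last pose, push and grip.
It also fails if it takes over 48 s, if anything falls off the work surface, if the arm or the gripper's body presses on something with over 40 N, if the wrist force passes 120 N, or if a joint passes its speed limit or range.

ROBOT

A 6-joint arm with a two-finger parallel gripper is mounted at the origin on the work surface. World frame = base frame: x ahead of the robot, y to its left, z up, the work surface at z = 0. Lengths are in mm, angles in rad, forces in N, time in s.
With the tool pointing down it reaches from about 400 to 925 mm from the base axis. Payload 12.5 kg.
Tool frame: the origin (TCP) lies at the very end of the fingers, on their centre line; the grasp point (between the pads) lies 19 mm behind it; z points along the fingers, y is the line along which they close (so a half turn about z gives the same grasp; the last joint's range is limited). The gripper opens to 95 mm and grips with 3 to 60 N. Pads are 20 mm wide; open, the fingers measure 119 mm over their backs; the gripper's body (75 mm by 180 mm) begins 59 mm behind the grasp point.
Start: joints at [-1.382, 0.491, 1.559, -0, 1.092, -0.106], TCP at [181.616, -598.049, 214.661] pointing down, gripper open.
Joint ranges: [-3.1, 3.1], [-0.84, 2.19], [0.05, 2.79], [-1.13, 4.28], [0.06, 2.93], [-2.69, 2.69]. Speed limits (rad/s): [2.22, 2.22, 2.79, 3.14, 3.14, 3.14].

INTERFACE

Orientations are given as [roll, pitch, yaw] about the fixed x, y, z axes, in that order (R = Rz(yaw) Ry(pitch) Rx(roll)).
In Python, from cell import state, imaging, env, spot_in, mark_of gives the robot as it stands. The module is installed in compiled form; this text tells all that it offers.
- The arm moves only by the tool step_arm, never from a script. Its argument "increments" is a list of rows, each an object with "slide": the shift along the tool's x, y, z in m, a list of three; "roll": the turn about the tool's z in rad. A call has 1 to 5 rows; each row is the pose to reach, as a shift and turn from the pose commanded when the call began, along the tool's axes at that moment; what a row does not reach only later rows make up. A row lasts 1/8 s, in which the tool goes at most 62.5 mm and 10.7 degrees, less where a joint would pass 70% of its speed; a pose out of reach is approached as far as the arm can. A call with a gripper value outside its range is refused whole. "fingers" is the opening, from 0 (shut) to 1 (fully open), set as the call begins (left out, the last holds). The fingers move at their own pace and stop on an object; the grip force is fixed at half the most. Time passes only in rows, so rows that repeat a pose let the fingers close. It gives the time, the measured TCP pose, the force, the opening and the grip force at its end, in the units of the state.
- state(): the state, without advancing time (a new reading comes with each control period).
- imaging.read_camera(name): name is "side" or "top" or "wrist"; returns a dict with "color" (384x512x3 uint8, red, green, blue), "z_map" (384x512 float32, mm along the optical axis (not along the pixel's ray), 0 where there is no reading), "intrinsics" (3x3 intrinsics, pixels), "distortion" ([k1, k2, p1, p2, k3] as OpenCV has them; the pictures are not rectified), "camera_from_world" (4x4, takes a point from world to camera coordinates). Camera axes: x right, y up, looking along -z (the intrinsics and any distortion apply to the point x, -y, -z); pixel columns grow to the right and rows downward; lengths in mm; the calibration is good to about 2 mm. A picture is of the moment at which its call begins.
- env.job_done(): hands the job in; it is judged then, once.
Trained networks look in the newest picture that a camera, given by its name, has taken for a name from the list of things; names that differ only in an ending like _2 or _b are one class to them, and where a whole thing is asked for, a point or a joint stands for the part that bears it (a point fixed in the world has none). Each returns a list of dicts, best first, with "confidence" (0 to 1); they miss things now and then, are a little off and sometimes report something else, mostly with a low value. They report only what shows in the picture. A call takes as long as a camera call. They do not tell look-alikes from the thing itself.
- spot_in(camera, target): "bbox" ([left, top, right, bottom] in pixels, round what is visible of it).
- mark_of(camera, target): "uv" ([column, row] in pixels: a listed point, or the origin of a listed thing).
The state is a dict: "t": time; "joints": joint angles; "qvel": joint speeds; "tau": joint torques, N m; "eef_pos": TCP position; "tcp_rot": TCP orientation; "ft_force": force on the tool from outside, world axes, zero at the start; "moment": the same for the moment, N m; "opening": opening from 0.0 (shut) to 1.0 (fully open); "grip_force": force on a finger pad.
Only numpy, scipy, OpenCV 4.12 (cv2) and the standard library are available. Lean on these libraries where they do the work, as an engineer would, in place of code of your own. Each camera call takes 0.05 s, during which the arm holds its last target. There are 200 camera calls.

## Working session

There is one attempt and no reset: what is moved stays moved. The work goes in short steps, Python scripts to look and compute and a tool call to move; the robot and the scene stay as the last step left them, time stands still between calls to the robot, and variables do not carry over. Pictures are saved under pics/ and viewed, at most 10 in all, crops included, and the job is handed in when it is done.

Besides the shell and the picture viewer there is one more tool, called after ">>>" as name(argument=value, ...) on one line, values as JSON. step_arm: Moves the arm, as the interface text tells. Its arguments: {"type":"object","properties":{"increments":{"type":"array"},"fingers":{"type":"number"}},"required":["increments"]}

```bash
mkdir -p pics; cat > h.py <<'E'
import numpy as np, cv2
from cell import state, imaging, env, spot_in, mark_of
def deproj(im,uv,z=None,plane=None):
    """pixel -> world, using depth z (mm) or a world height plane"""
    K=np.array(im["intrinsics"],float);d=np.array(im["distortion"],float)
    T=np.linalg.inv(np.array(im["camera_from_world"],float))
    n=cv2.undistortPoints(np.array([[uv]],float),K,d)[0,0]
    ray=np.array([n[0],-n[1],-1.0])
    if plane is not None:
        r=T[:3,:3]@ray; return T[:3,3]+r*(plane-T[2,3])/r[2]
    if z is None:
        u,v=int(round(uv[0])),int(round(uv[1])); p=im["z_map"][v-1:v+2,u-1:u+2]; z=np.median(p[p>0])
    return (T@np.append(ray*z,1))[:3]
def cloud(im):
    K=np.array(im["intrinsics"],float);d=np.array(im["distortion"],float)
    T=np.linalg.inv(np.array(im["camera_from_world"],float))
    h,w=im["z_map"].shape;uu,vv=np.meshgrid(np.arange(w),np.arange(h))
    n=cv2.undistortPoints(np.stack([uu,vv],-1).reshape(-1,1,2).astype(float),K,d)[:,0].reshape(h,w,2)
    z=im["z_map"][...,None]
    c=np.concatenate([n[...,:1]*z,-n[...,1:]*z,-z],-1)
    return c@T[:3,:3].T+T[:3,3]
E
cat > a.py <<'E'
from h import *
s=state();print({k:np.round(v,3).tolist() for k,v in s.items()})
names=["blank_mid","blank_plain_end","blank_spigot_end","spindle_mid","rack","cradle","seat","stop_face","saw_slot","open_gap","saw","mill","gouge"]
pl=dict(blank_mid=65,blank_plain_end=65,blank_spigot_end=65,spindle_mid=53,seat=61,stop_face=61,saw_slot=56,open_gap=61)
for c in ("top","side"):
    im=imaging.read_camera(c);cv2.imwrite(f"pics/{c}.png",im["color"][...,::-1])
    for n in names:
        for r in mark_of(c,n)[:3]:
            print(c,n,np.round(r["uv"],1),round(r["confidence"],2),np.round(deproj(im,r["uv"],plane=pl.get(n,0))))
E
python3 a.py
```

```text
{'t': 0.0, 'joints': [-1.382, 0.492, 1.559, -0.0, 1.092, -0.106], 'qvel': [-0.0, -0.0, 0.001, 0.0, -0.001, 0.001], 'tau': [0.002, -61.265, -25.819, 0.069, 0.048, -0.0], 'eef_pos': [181.567, -597.774, 214.054], 'tcp_rot': [-3.14, -0.0, 0.295], 'ft_force': [-0.476, 0.525, 1.299], 'moment': [-0.014, 0.007, -0.057], 'grip_force': 0.0, 'opening': 1.001}
top blank_mid [192.  200.4] 0.94 [466. 248.  65.]
top blank_mid [193.9 115. ] 0.65 [794. 242.  65.]
top blank_plain_end [223.4 114.5] 0.91 [792. 130.  65.]
top blank_plain_end [169.5 251.4] 0.77 [282. 329.  65.]
top blank_plain_end [216.2 189.6] 0.58 [504. 159.  65.]
top blank_spigot_end [132.5 291.4] 0.95 [143. 461.  65.]
top blank_spigot_end [163.9 114.5] 0.63 [800. 357.  65.]
top blank_spigot_end [165.7 212.5] 0.55 [423. 344.  65.]
top spindle_mid [176.  173.1] 0.6 [572. 309.  53.]
top rack [189.  192.5] 0.71 [508. 268.   0.]
top cradle [302.  175.7] 0.56 [ 562. -164.    0.]
top seat [307.3 170.8] 0.57 [ 567. -177.   61.]
top stop_face [332.6 172.3] 0.75 [ 559. -271.   61.]
top saw_slot [318.5 172.3] 0.98 [ 561. -219.   56.]
top saw_slo
[... 671 characters left out ...]
_end [121.1 286.9] 0.74 [780. 403.  65.]
side blank_spigot_end [245. 176.] 0.74 [ 563. -194.   65.]
side blank_spigot_end [281.8 282.5] 0.69 [416. 349.  65.]
side spindle_mid [227.3 268.4] 0.64 [551. 301.  53.]
side spindle_mid [279.4 281.2] 0.17 [421. 332.  53.]
side rack [242.4 280.2] 0.7 [516. 282.   0.]
side stop_face [249.1 164.6] 0.67 [ 559. -305.   61.]
side saw_slot [245.7 178.6] 0.85 [ 560. -191.   56.]
side open_gap [244.3 180.8] 0.64 [ 562. -163.   61.]
side saw [239.2 157.9] 0.93 [ 625. -506.    0.]
side saw [184.8 355.4] 0.33 [608. 515.   0.]
side mill [184.5 218.1] 0.74 [742.  11.   0.]
side mill [242.8 277.8] 0.52 [516. 273.   0.]
side gouge [182.4 356.4] 0.68 [612. 518.   0.]
```

```bash
python3 -c "
import cv2
a=cv2.imread('pics/top.png')[80:320,100:440];b=cv2.imread('pics/side.png')[130:384,80:420]
cv2.imwrite('pics/topc.png',cv2.resize(a,None,fx=2.3,fy=2.3));cv2.imwrite('pics/sidec.png',cv2.resize(b,None,fx=2.3,fy=2.3))"
```

```text
(no output)
```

View pics/topc.png

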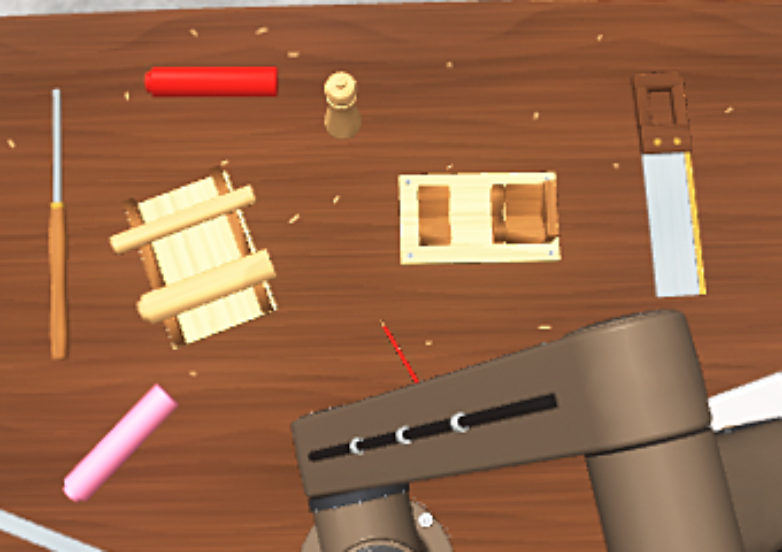

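View pics/sidec.png

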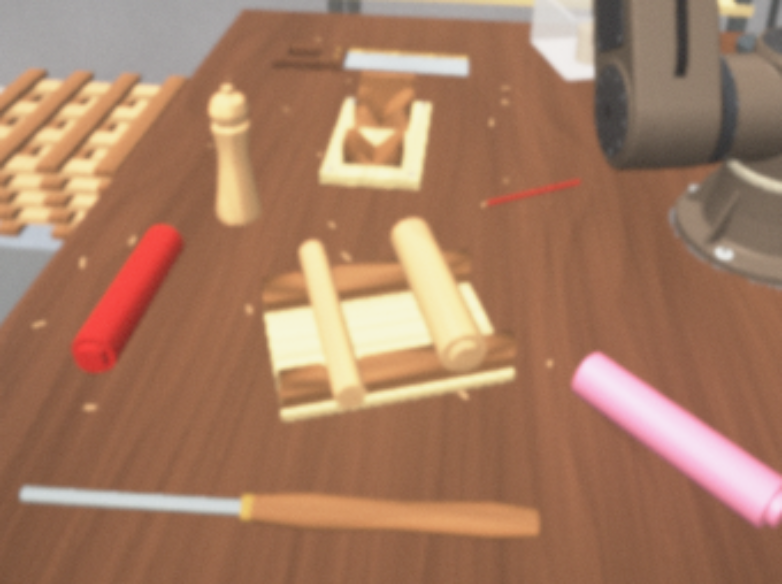

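Look-alikes for the blank:
- Pale thick bar in the rack's near notch, top px (192,200), side px (265,253). It has a spigot, so I choose this one.
- Thin pale spindle in the other notch, top px (176,173).
- Red bar at (194,115), wrong colour.
- Pink bar at (150,272), wrong colour.

The cradle is at about (562,-166), with its stop at world -y (px 332,172). I'll go over the cradle first for a close wrist look on the way.

>>> step_arm(increments=[{"slide":[0.04,-0.026,-0.01],"roll":-0.12},{"slide":[0.09,-0.06,-0.02],"roll":-0.26},{"slide":[0.14,-0.094,-0.03],"roll":-0.4},{"slide":[0.19,-0.128,-0.04],"roll":-0.54},{"slide":[0.235,-0.158,-0.045],"roll":-0.65}], fingers=1)

```text
t: 2.02
eef_pos: [361.7, -377.0, 260.4]
tcp_rot: [3.14, 0.0, 0.949]
ft_force: [0.0, -0.8, 0.2]
opening: 1.003
grip_force: 0.0
```

>>> step_arm(increments=[{"slide":[0.055,0.003,-0.01],"roll":-0.14},{"slide":[0.112,0.007,-0.02],"roll":-0.28},{"slide":[0.17,0.011,-0.03],"roll":-0.42},{"slide":[0.227,0.015,-0.04],"roll":-0.54},{"slide":[0.281,0.018,-0.04],"roll":-0.62}])

```text
t: 2.65
eef_pos: [541.1, -159.8, 300.6]
tcp_rot: [3.14, 0.001, 1.568]
ft_force: [-0.3, -1.5, 0.7]
opening: 0.999
grip_force: 0.0
```

```bash
cat > b.py <<'E'
from h import *
s=state();print(np.round(s["eef_pos"],1),np.round(s["tcp_rot"],3),s["t"])
pl=dict(seat=61,stop_face=61,saw_slot=56,open_gap=61)
im=imaging.read_camera("wrist");cv2.imwrite("pics/w1.png",im["color"][...,::-1]);np.savez("w1.npz",cloud=cloud(im),color=im["color"])
for n in ["seat","stop_face","saw_slot","open_gap","cradle"]:
    for r in mark_of("wrist",n)[:2]: print(n,np.round(r["uv"],1),round(r["confidence"],2),np.round(deproj(im,r["uv"],plane=pl.get(n,0)),1))
E
python3 b.py
```

```text
[ 541.1 -159.8  300.6] [3.140e+00 1.000e-03 1.568e+00] 2.65
seat [272.1 179.6] 0.9 [ 564.3 -179.1   61. ]
stop_face [266.5 246.5] 0.88 [ 557.1 -282.4   61. ]
saw_slot [269.1 205.8] 0.88 [ 560.6 -219.6   56. ]
open_gap [271.1 171.7] 0.71 [ 562.7 -167.7   61. ]
open_gap [295.3 339.8] 0.69 [ 606.  -451.7   61. ]
cradle [271.  167.3] 0.97 [ 565.7 -173.3    0. ]
```

View pics/w1.png

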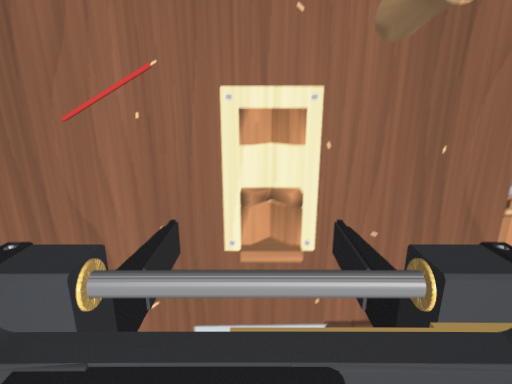

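The wrist view shows the cradle at px (270,170), with its stop board at row ~255 towards world -y and its gap at rows 145–187. Next I fit its pose from the depth.

```bash
cat > c.py <<'E'
from h import *
d=np.load("w1.npz");C=d["cloud"];col=d["color"].astype(int)
for lo,hi,nm in ((12,24,"base"),(52,60,"vtops"),(70,84,"stop")):
    m=(C[...,2]>lo)&(C[...,2]<hi);m[:60]=0;m[275:]=0;m[:,:190]=0;m[:,350:]=0
    m=cv2.morphologyEx(m.astype(np.uint8),cv2.MORPH_OPEN,np.ones((2,2)))>0
    P=C[m]
    if len(P)<5: print(nm,len(P));continue
    r=cv2.minAreaRect(P[:,:2].astype(np.float32));print(nm,len(P),np.round(r[0],1),np.round(r[1],1),round(r[2],2),"z",np.median(P[:,2]).round(1),"x",np.percentile(P[:,0],[1,99]).round(1),"y",np.percentile(P[:,1],[1,99]).round(1))
# corners of the base by pixel on z=18
m=((col[...,2]>110)&(col[...,0]>200)).astype(np.uint8);m[:75]=0;m[262:]=0;m[:,:205]=0;m[:,335:]=0
m=cv2.morphologyEx(m,cv2.MORPH_OPEN,np.ones((3,3)))
im=imaging.read_camera("wrist")
pts=np.argwhere(m)[:,::-1];r=cv2.minAreaRect(np.array([deproj(im,p,plane=18)[:2] for p in pts],np.float32));print("col base",r)
# V root line: lowest point in each row of the blocks
P=C[(C[...,2]>22)&(C[...,2]<60)&(abs(C[...,0]-562)<32)&(C[...,1]<-40)&(C[...,1]>-290)]
for y0 in range(-280,-50,20):
    q=P[(P[:,1]>y0)&(P[:,1]<y0+20)]
    if len(q)>20: 
        l=q[(q[:,2]<50)];b=np.polyfit(np.ones(0),np.ones(0),0) if 0 else None
        # x of symmetric centre: fit z=26+|x-c|
        cs=np.arange(545,580,.5);e=[np.median(abs(q[:,2]-26-abs(q[:,0]-c))) for c in cs];print(y0+10,len(q),cs[np.argmin(e)],round(min(e),1))
E
python3 c.py
```

```text
base 9548 [ 565.3 -188.3] [269.  155.2] 89.21 z 18.3 x [489.4 640.8] y [-307.3  -55.6]
vtops 2540 [ 565.7 -193.2] [222.   99.7] 89.72 z 56.0 x [517.5 615.1] y [-283.   -84.6]
stop 804 [ 576.8 -216.9] [263.1 107. ] 85.5 z 77.9 x [518.  619.9] y [-344.4 -281.8]
col base ((567.599853515625, -182.8069305419922), (257.62322998046875, 162.78436279296875), 89.52192687988281)
-270 507 561.0 0.5
-250 523 561.5 0.6
-230 528 561.5 0.7
-210 638 561.5 0.8
-130 409 562.0 0.6
-110 683 562.5 0.6
-90 607 562.5 0.7
```

>>> step_arm(increments=[{"slide":[0.04,-0.007,0],"roll":-0.05},{"slide":[0.095,-0.017,0],"roll":-0.12},{"slide":[0.15,-0.027,0],"roll":-0.18},{"slide":[0.205,-0.037,0],"roll":-0.24},{"slide":[0.25,-0.046,0],"roll":-0.3}])

```text
t: 3.62
eef_pos: [494.6, 89.5, 299.9]
tcp_rot: [3.141, 0.0, 1.865]
ft_force: [-0.6, -0.2, 0.9]
opening: 0.997
grip_force: 0.0
```

>>> step_arm(increments=[{"slide":[0.05,0.006,0],"roll":-0.05},{"slide":[0.105,0.012,0],"roll":-0.1},{"slide":[0.15,0.017,0],"roll":-0.118},{"slide":[0.16,0.019,0],"roll":-0.118}])

```text
t: 4.12
eef_pos: [466.8, 248.4, 299.7]
tcp_rot: [3.141, -0.0, 1.984]
ft_force: [0.2, -0.7, 1.1]
opening: 1.0
grip_force: 0.0
```

```bash
cat > d.py <<'E'
from h import *
s=state();print(np.round(s["eef_pos"],1),np.round(s["tcp_rot"],3),s["t"])
im=imaging.read_camera("wrist");cv2.imwrite("pics/w2.png",im["color"][...,::-1]);C=cloud(im)
for n in ["blank_mid","blank_plain_end","blank_spigot_end","spindle_mid"]:
    for r in mark_of("wrist",n)[:2]: print(n,np.round(r["uv"],1),round(r["confidence"],2),np.round(deproj(im,r["uv"],plane=53 if n[0]=="s" else 65),1))
# crest of the blank: points above 80 mm near it
P=C[(C[...,2]>70)&(C[...,2]<94)&(np.hypot(C[...,0]-466,C[...,1]-248)<140)]
print(len(P)); 
if len(P)>50:
    r=cv2.minAreaRect(P[:,:2].astype(np.float32));print(r)
    T=P[P[:,2]>86][:,:2];v=cv2.fitLine(T.astype(np.float32),cv2.DIST_HUBER,0,.01,.01).ravel();print("crest",v,np.degrees(np.arctan2(v[1],v[0])))
    u=v[:2]*np.sign(v[1]);t=(P[:,:2]-v[2:])@u;print("ends",v[2:]+u*np.percentile(t,.5),v[2:]+u*np.percentile(t,99.5),np.ptp(t))
E
python3 d.py
```

```text
[466.8 248.4 299.7] [ 3.141 -0.     1.984] 4.125
blank_mid [447. 241.] 0.75 [769.3 259.9  65. ]
blank_mid [246.9 157.6] 0.6 [450.7 255.4  65. ]
blank_plain_end [240.7 226.9] 0.9 [482.4 158.4  65. ]
blank_plain_end [154.9  62.2] 0.86 [297.8 319.6  65. ]
blank_spigot_end [252.6  73.9] 0.78 [415.4 356.3  65. ]
spindle_mid [331. 164.] 0.64 [563.6 292.8  53. ]
spindle_mid [241.  226.8] 0.51 [484.1 153.9  53. ]
5958
((495.2789306640625, 275.175048828125), (146.83494567871094, 219.47927856445312), 19.754453659057617)
crest [ 3.3424771e-01 -9.4248527e-01  4.4816412e+02  2.6174292e+02] -70.473206
ends [485.36149127 156.85672202] [413.10577864 360.59767024] 219.52302169063694
```

View pics/w2.png

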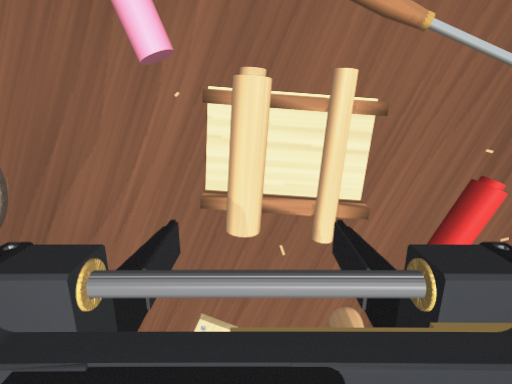

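The close view shows the chosen blank at px (248,157): thick and pale, spigot at (253,72), plain end at (243,230). The thin spindle is to its right at (335,160). Grasp target is 10 mm to the spigot side of the middle, at (447,265).

>>> step_arm(increments=[{"slide":[0.012,-0.006,0.03],"roll":0.04},{"slide":[0.0235,-0.0115,0.075],"roll":0.073},{"slide":[0.0235,-0.0115,0.125],"roll":0.073},{"slide":[0.0235,-0.0115,0.165],"roll":0.073},{"slide":[0.0235,-0.0115,0.19],"roll":0.073}])

```text
t: 5.0
eef_pos: [447.2, 262.9, 107.9]
tcp_rot: [-3.14, 0.0, 1.908]
ft_force: [-0.0, 0.3, -0.5]
opening: 1.005
grip_force: 0.0
```

>>> step_arm(increments=[{"slide":[0,0,0.03],"roll":0},{"slide":[0,0,0.055],"roll":0},{"slide":[0,0,0.064],"roll":0},{"slide":[0,0,0.064],"roll":0}])

```text
t: 5.5
eef_pos: [447.5, 263.8, 45.6]
tcp_rot: [-3.141, 0.0, 1.909]
ft_force: [0.1, -1.4, -0.6]
opening: 0.999
grip_force: 0.0
```

>>> step_arm(increments=[{"slide":[0,0,0],"roll":0},{"slide":[0,0,0],"roll":0},{"slide":[0,0,0],"roll":0},{"slide":[0,0,0],"roll":0},{"slide":[0,0,0],"roll":0}], fingers=0)

```text
t: 6.12
eef_pos: [447.2, 264.4, 45.7]
tcp_rot: [3.141, 0.0, 1.91]
ft_force: [0.3, -0.3, 1.2]
opening: 0.529
grip_force: 0.0
```

>>> step_arm(increments=[{"slide":[0,0,0],"roll":0},{"slide":[0,0,0],"roll":0},{"slide":[0,0,-0.01],"roll":0},{"slide":[0,0,-0.03],"roll":0},{"slide":[0,0,-0.05],"roll":0}])

```text
t: 6.75
eef_pos: [446.8, 264.3, 96.4]
tcp_rot: [-3.141, 0.0, 1.91]
ft_force: [-0.3, 0.6, -2.6]
opening: 0.518
grip_force: 30.0
```

>>> step_arm(increments=[{"slide":[0,0,-0.035],"roll":0},{"slide":[-0.03,-0.002,-0.06],"roll":0.03},{"slide":[-0.08,-0.006,-0.064],"roll":0.08},{"slide":[-0.13,-0.01,-0.064],"roll":0.13},{"slide":[-0.18,-0.013,-0.064],"roll":0.18}])

```text
t: 7.38
eef_pos: [494.6, 88.8, 160.1]
tcp_rot: [-3.142, 0.0, 1.728]
ft_force: [1.0, 0.3, -2.5]
opening: 0.522
grip_force: 30.0
```

>>> step_arm(increments=[{"slide":[-0.055,0.006,0],"roll":0.04},{"slide":[-0.11,0.012,0],"roll":0.08},{"slide":[-0.165,0.018,0],"roll":0.12},{"slide":[-0.215,0.023,0],"roll":0.15},{"slide":[-0.254,0.0275,0],"roll":0.167}])

```text
t: 8.0
eef_pos: [562.0, -158.1, 159.8]
tcp_rot: [-3.141, -0.0, 1.561]
ft_force: [0.1, 0.6, -2.7]
opening: 0.519
grip_force: 30.0
```

```bash
cat > e.py <<'E'
from h import *
import sys
s=state();print(np.round(s["eef_pos"],1),np.round(s["tcp_rot"],3),s["t"],np.round(s["ft_force"],1),np.round(s["moment"],2))
im=imaging.read_camera("wrist");cv2.imwrite(f"pics/{sys.argv[1]}.png",im["color"][...,::-1]);C=cloud(im)
e=np.array(s["eef_pos"]);c=e[2]+19
for n in ["blank_mid","blank_plain_end","blank_spigot_end","stop_face","saw_slot","open_gap"]:
    for r in mark_of("wrist",n)[:1]: print(n,np.round(r["uv"],1),round(r["confidence"],2),np.round(deproj(im,r["uv"],plane=c if n[0]=="b" else 60),1))
P=C[(abs(C[...,2]-c)<30)&(abs(C[...,0]-e[0])<30)&(abs(C[...,1]-e[1])<160)&(C[...,1]>e[1]+15)]
print(len(P))
# axis tilt: crest height as function of y
for y in np.arange(e[1]+20,e[1]+110,12):
    q=P[abs(P[:,1]-y)<6]
    if len(q)>10: k=q[q[:,2]>np.percentile(q[:,2],70)];print(round(y),"crest z",np.percentile(q[:,2],95).round(1),"x",k[:,0].mean().round(1),"xr",np.percentile(q[:,0],[2,98]).round(1))
print("tip y",np.percentile(P[:,1],99.5) if len(P) else 0)
E
python3 e.py w3
```

```text
[ 562.  -158.1  159.8] [-3.141 -0.     1.561] 8.0 [ 0.1  0.6 -2.7] [ 0.05 -0.11 -0.02]
blank_mid [257.2 273. ] 0.72 [ 562.7 -170.9  178.8]
blank_spigot_end [254.   71.3] 0.72 [562.1 -63.7 178.8]
19173
-138 crest z 205.0 x 562.2 xr [539.9 584.3]
-126 crest z 205.0 x 562.1 xr [539.9 584.3]
-114 crest z 205.0 x 562.3 xr [540.1 584.4]
-102 crest z 205.1 x 562.5 xr [540.2 584.5]
-90 crest z 205.2 x 562.5 xr [540.2 584.6]
-78 crest z 205.1 x 562.6 xr [540.4 584.6]
-66 crest z 205.1 x 562.6 xr [540.9 583.9]
-54 crest z 197.3 x 562.6 xr [547.3 578.2]
tip y -55.08008497150971
```

View pics/w3.png

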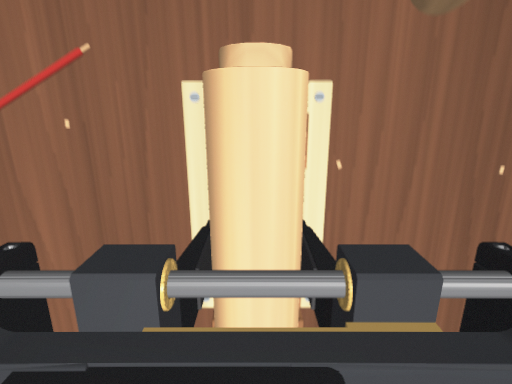

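Blank held level in line with the V (px 257,200, spigot away), plain end at about y=-275, 8 mm from the stop. Lowering.

>>> step_arm(increments=[{"slide":[0,0,0.02],"roll":0},{"slide":[0,0,0.055],"roll":0},{"slide":[0,0,0.09],"roll":0},{"slide":[0,0,0.107],"roll":0},{"slide":[0,0,0.112],"roll":0}])

```text
t: 8.98
eef_pos: [562.1, -155.5, 47.3]
tcp_rot: [-3.141, -0.0, 1.564]
ft_force: [-0.2, -1.1, -3.2]
opening: 0.519
grip_force: 30.0
```

>>> step_arm(increments=[{"slide":[0,0,0.002],"roll":0},{"slide":[0,0,0.004],"roll":0},{"slide":[0,0,0.004],"roll":0}])

```text
t: 9.35
eef_pos: [562.4, -156.2, 44.2]
tcp_rot: [3.141, 0.0, 1.563]
ft_force: [-0.4, -0.5, -3.3]
opening: 0.52
grip_force: 30.0
```

>>> step_arm(increments=[{"slide":[-0.002,0,0],"roll":0},{"slide":[-0.004,0,0],"roll":0},{"slide":[-0.006,0,0],"roll":0},{"slide":[-0.007,0,0],"roll":0}])

```text
t: 9.85
eef_pos: [562.1, -163.3, 43.6]
tcp_rot: [-3.142, 0.0, 1.563]
ft_force: [-0.2, -0.5, -3.9]
opening: 0.515
grip_force: 30.0
```

>>> step_arm(increments=[{"slide":[-0.001,0,0],"roll":0},{"slide":[-0.001,0,0],"roll":0}])

```text
t: 10.1
eef_pos: [562.1, -164.2, 43.6]
tcp_rot: [3.142, 0.0, 1.563]
ft_force: [0.3, 0.1, -4.2]
opening: 0.524
grip_force: 30.0
```

>>> step_arm(increments=[{"slide":[-0.001,0,0],"roll":0},{"slide":[-0.002,0,0],"roll":0},{"slide":[-0.002,0,0],"roll":0}])

```text
t: 10.48
eef_pos: [562.1, -166.2, 43.6]
tcp_rot: [3.142, 0.0, 1.563]
ft_force: [0.8, 0.4, -3.3]
opening: 0.522
grip_force: 30.0
```

>>> step_arm(increments=[{"slide":[-0.001,0,0],"roll":0},{"slide":[-0.001,0,0],"roll":0}])

```text
t: 10.72
eef_pos: [562.0, -166.5, 43.5]
tcp_rot: [-3.141, -0.001, 1.563]
ft_force: [0.4, 5.0, -3.9]
opening: 0.521
grip_force: 30.0
```

>>> step_arm(increments=[{"slide":[-0.001,0,0],"roll":0},{"slide":[-0.001,0,0],"roll":0}])

```text
t: 10.98
eef_pos: [561.9, -166.6, 43.4]
tcp_rot: [-3.141, -0.002, 1.563]
ft_force: [1.6, 12.1, -3.6]
opening: 0.52
grip_force: 30.0
```

>>> step_arm(increments=[{"slide":[0.001,0,0.001],"roll":0},{"slide":[0.001,0,0.002],"roll":0},{"slide":[0.001,0,0.002],"roll":0}])

```text
t: 11.35
eef_pos: [562.3, -166.5, 41.9]
tcp_rot: [3.141, -0.001, 1.562]
ft_force: [1.9, 7.0, 0.2]
opening: 0.525
grip_force: 30.0
```

>>> step_arm(increments=[{"slide":[0,0,0.001],"roll":0},{"slide":[0,0,0.001],"roll":0}])

```text
t: 11.6
eef_pos: [562.4, -166.6, 41.7]
tcp_rot: [3.14, -0.0, 1.562]
ft_force: [-0.3, 8.0, 8.0]
opening: 0.519
grip_force: 30.0
```

>>> step_arm(increments=[{"slide":[0.0003,0,0.0007],"roll":0},{"slide":[0.0005,0,0.0014],"roll":0},{"slide":[0.0005,0,0.0014],"roll":0},{"slide":[0.0005,0,0.0014],"roll":0}])

```text
t: 12.1
eef_pos: [562.5, -166.6, 41.6]
tcp_rot: [3.14, 0.001, 1.562]
ft_force: [-5.8, 6.3, 23.3]
opening: 0.522
grip_force: 30.0
```

```bash
python3 e.py w4; python3 - <<'E'
from h import *
im=imaging.read_camera("side");cv2.imwrite("pics/s2.png",cv2.resize(im["color"][120:250,160:330,::-1],None,fx=4,fy=4))
s=state();print(s["ft_force"],s["moment"],s["eef_pos"],s["tcp_rot"])
E
```

```text
[ 562.5 -166.6   41.6] [3.140e+00 1.000e-03 1.562e+00] 12.1 [-5.8  6.3 23.3] [ 1.03  1.04 -0.16]
blank_mid [259.6 271.1] 0.95 [ 564.6 -178.2   60.6]
blank_spigot_end [255.7  73.5] 0.95 [563.3 -73.2  60.6]
20732
-147 crest z 86.6 x 562.6 xr [540.2 584.7]
-135 crest z 86.7 x 562.6 xr [535.7 589.4]
-123 crest z 86.7 x 562.8 xr [533.8 591.3]
-111 crest z 86.7 x 562.7 xr [533.7 591.3]
-99 crest z 86.6 x 562.9 xr [533.8 591.5]
-87 crest z 86.7 x 562.8 xr [534.1 591. ]
-75 crest z 86.6 x 562.8 xr [541.3 584.5]
-63 crest z 78.8 x 563.0 xr [547.5 578.5]
tip y -63.503146754657486
[-4.55458928  6.36499272 23.4304143 ] [ 0.98853477  1.0290091  -0.0981935 ] [ 562.49104941 -166.56462782   41.53152519] [3.13965172e+00 5.58168902e-04 1.56248296e+00]
```

View pics/s2.png

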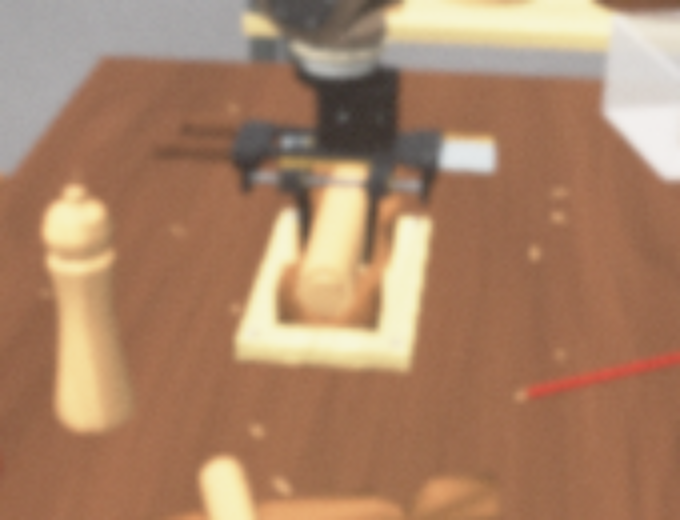

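>>> step_arm(increments=[{"slide":[0,-0.0004,-0.0003],"roll":0},{"slide":[0,-0.0008,-0.0005],"roll":0},{"slide":[0,-0.0008,-0.0005],"roll":0},{"slide":[0,-0.0008,-0.0005],"roll":0}])

```text
t: 13.0
eef_pos: [562.5, -166.6, 41.6]
tcp_rot: [3.138, 0.001, 1.562]
ft_force: [0.3, 6.5, 14.7]
opening: 0.518
grip_force: 30.0
```

>>> step_arm(increments=[{"slide":[0,0,0.0003],"roll":0},{"slide":[0,0,0.0003],"roll":0},{"slide":[0,0,0.0003],"roll":0},{"slide":[0,0,0.0003],"roll":0},{"slide":[0,0,0.0003],"roll":0}])

```text
t: 13.62
eef_pos: [562.5, -166.6, 41.6]
tcp_rot: [3.138, 0.001, 1.562]
ft_force: [-0.7, 7.5, 18.3]
opening: 0.517
grip_force: 30.0
```

>>> step_arm(increments=[{"slide":[0,0,0],"roll":0},{"slide":[0,0,0],"roll":0},{"slide":[0,0,0],"roll":0},{"slide":[0,0,0],"roll":0},{"slide":[0,0,0],"roll":0}])

```text
t: 14.25
eef_pos: [562.5, -166.6, 41.6]
tcp_rot: [3.138, 0.001, 1.562]
ft_force: [0.0, 7.0, 19.1]
opening: 0.52
grip_force: 30.0
```

>>> step_arm(increments=[{"slide":[0,0,-0.0001],"roll":0},{"slide":[0,0,-0.0001],"roll":0},{"slide":[0,0,-0.0001],"roll":0},{"slide":[0,0,-0.0001],"roll":0}])

```text
t: 14.75
eef_pos: [562.5, -166.6, 41.6]
tcp_rot: [3.138, 0.001, 1.562]
ft_force: [0.2, 6.7, 17.4]
opening: 0.527
grip_force: 30.0
```

```bash
python3 -c "
from h import *
s=state();print(s['ft_force'],s['grip_force'],s['t']);print(env.job_done())"
```

```text
[ 0.16782774  6.66227528 17.43323884] 29.995612800121307 14.75
the job is handed in; nothing more can be done
None
```

I handed the job in at 14.75 s with the thick blank seated level in both V-blocks, plain end against the stop (about 7 N) and spigot pointing away; the arm is still holding it over the open gap and pushing down with about 17 N (no verdict was returned).

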